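Pin the timber sample in the spring jig

TASK

On the restoration bench, push the weathered timber sample along the jig's channel until it is fully home against the end stop, so that its drilled hole lies under the spring plunger. Then press the red plunger bar down so that its pin goes into the hole and, keeping it down, slide the yellow keeper all the way across so that its lip traps the red bar, and let go. Leave the other things on the bench where they are.

Things in the scene. Friction and masses are not known exactly. Their poses are not given: they have to be found in the camera images.
- jig: Pinning jig, fixed. Origin on the table under the plunger's axis; x along its channel to the end stop (away from the robot), y left, z up. Jig frame, mm: plywood base x -150..90, y -115..75, top z 12; aluminium rails x -150..70, 54 apart, tops z 32; dark stop's face x 70; blue bridge with posts x -30..30, y -110..60, top z 68, on it a guide block y -109..-75, up to z 110.
- bore (a point): Point of the jig on the plunger's axis where the centre of the sample's hole lies when the sample is home: jig frame (0, 0, 26 mm). Axes as the jig's.
- sample_hole (a point): Centre (half-way up) of the 24 mm hole in the sample: loose grey weathered wooden bar with old paint flakes, 170 x 50 x 28 mm, about 160 g, lying in the channel on the base, top 40 mm above the table. Its x points to the stop: far end 70 mm ahead of the hole, tail (robot side) 100 mm behind it. Starts 30 to 60 mm short of the stop; slides with under 3 N.
- plunger (a joint): How far the spring plunger is pressed, m: 0 up, 0.022 bottom. Spring 4 N at first, 10 N at the bottom; it springs up if let go. Its 16 mm pin starts 4 mm above the sample, so it passes 0.004 only with the hole under it. The red bar must be over 0.016 down to pass under the keeper's lip; trapped, it rises to about 0.016 against the lip.
- press_bar_top (a point): Centre of the flat top of the red press bar on the plunger: 40 mm (jig x) by 84 mm (jig y), 12 mm thick; top 116 mm above the table when up. Moves with the plunger. Axes as the jig's.
- keeper (a joint): How far the yellow keeper has slid towards jig +y, m: starts at 0 to 0.010 (open), 0.036 at its stop (fully across). 2 N of friction holds it. Its lip, a plate 42 mm wide, underside 100 and top 106 mm above the table, has its leading edge at jig y = -54 mm + joint value; it butts on the red bar's end (jig y -42 mm) unless the bar is pressed far enough.
- crossbar (a point): Middle of the keeper crossbar's rear face, 127 mm above the table, at jig y = joint value. Bar 62 mm (jig x) x 10 mm, 120 to 134 mm high, passing over the red bar. Between lip and crossbar is a window 54 mm (jig y) x 50 mm (jig x): shut fingertips go down in it, press the red bar and, still pressing, slide to jig +y, drawing the keeper by the crossbar's rear face.
- plug_a: Bystander, leave alone: oak plug, disc 40 mm across, 16 mm high, on the table by the jig's left side; origin under its centre.
- plug_b: Bystander, leave alone: oak plug, disc 40 mm across, 16 mm high, on the table by the jig's right side; origin under its centre.
- mallet: Bystander, leave alone: wooden mallet standing on its head, 66 mm across, 190 mm high, on the right; origin under its centre.
- chisel: Bystander, leave alone: wood chisel lying on the left, 225 mm long, 28 mm thick; origin near its middle, blade to +x.
- finial: Bystander, leave alone: dark turned wooden finial, 72 mm across, 94 mm high, on the right; origin under its centre.
- wax_jar: Bystander, leave alone: amber jar with white lid, 70 mm across, 70 mm high, on the left; origin under its centre.
Mind the look-alikes: they are no part of the job. What is meant by the part that bears sample_hole is not orange or pink, and is the smaller of those in its own colour.

How it is judged:
On the way, in this order (a step that is already met when the one before it is completed fails the run):
1. the sample is pushed home: its hole under the plunger (horizontal distance between sample_hole and bore below 0.005 m), for 0.1 s.
2. the plunger is pressed down into the sample's hole (horizontal distance between sample_hole and bore below 0.005 m and value of joint plunger above 0.0145 m), for 0.1 s.
3. the keeper is slid across over the pressed plunger (value of joint plunger above 0.0145 m and value of joint keeper above 0.03 m), for 0.1 s.
At the end, for the whole second after the job is handed in: The sample's hole is within 5 mm (horizontally) of the plunger's axis and the sample is at rest, the plunger stays down by more than 14.5 mm (pin in the hole) on its own, and the keeper is across by more than 30 mm of its 36 mm (all of step 3 and horizontal distance between sample_hole and bore below 0.005 m and linear speed of sample below 0.02 m/s); the robot touches nothing.
It fails at once if a bystander (oak plugs, mallet, chisel, finial, wax jar) is moved by more than 30 mm (distance of any of plug_a, plug_b, mallet, chisel, finial, wax_jar from where it was at the start of the episode above 0.03 m).
It also fails if it takes over 48 s, if anything falls off the work surface, if the arm or the gripper's body presses on something with over 40 N, if the wrist force passes 120 N, or if a joint passes its speed limit or range.

ROBOT

A 6-joint arm with a two-finger parallel gripper is mounted at the origin on the work surface. World frame = base frame: x ahead of the robot, y to its left, z up, the work surface at z = 0. Lengths are in m, angles in rad, forces in N, time in s.
With the tool pointing down it reaches from about 0.325 to 0.9 m from the base axis. Payload 6.1 kg.
Tool frame: the origin (TCP) lies midway between the tips of the shut fingers; the grasp point (between the pads) lies 19 mm behind it; x points along the fingers, y is the direction in which the jaws open and shut, and the axes are right-handed (so a half turn about x gives the same grasp; the last joint's range is limited). The gripper opens to 85 mm and grips with 20 to 120 N. Pads are 22 mm wide; open, the fingers measure 114 mm over their backs; the gripper's body (76 mm by 85 mm) begins 54 mm behind the grasp point. The pads swing forward as they close: fully open they stand 13 mm farther back than shut.
Start: joints at [1.086, 0.22, 1.526, -0, 1.395, -0.126], TCP at [0.219, 0.585, 0.231] pointing down, gripper open.
Joint ranges: [-2.98, 2.98], [-0.91, 2.08], [0.09, 2.57], [-1.24, 4.39], [0.2, 2.65], [-2.68, 2.68]. Speed limits (rad/s): [2.57, 2.57, 3.01, 3.14, 3.14, 3.14].

INTERFACE

Orientations are given as [roll, pitch, yaw] about the fixed x, y, z axes, in that order (R = Rz(yaw) Ry(pitch) Rx(roll)).
In Python, from plant import movep, move_l, set_joints, gripper_to, hold, inverse_kinematics, observe, get_image, get_calibration, Unreachable, job_done gives the robot as it stands. Calls block until the motion is done:
- movep(position, orientation): joint-space move of the TCP to a pose.
- move_l(position, feed=0.15, rotation=None, max_force=None): straight line of the TCP; rotation=None keeps the orientation; feed is the mean speed in m/s. With max_force (N) it stops when the force on the tool has changed by that much, and returns True; else False.
- set_joints(angles): joint-space move.
- gripper_to(opening, f_grip=None): finger opening in m; f_grip is the grip in N (None keeps the last); returns when the fingers have stopped.
- hold(seconds).
- inverse_kinematics(position, orientation): joint angles nearest the present ones, or None.
- observe(): the state.
- get_image(name): name is "scene" or "top" or "wrist"; returns (picture, depth): 384x512x3 uint8, red, green, blue; 384x512 float32, m along the optical axis (not along the pixel's ray), 0 where there is no reading.
- get_calibration(name): a dict with "intrinsics" (3x3 intrinsics, pixels), "world_from_camera" (4x4, takes a point from camera to world coordinates). Camera axes: x right, y down, z forward; pixel columns grow to the right and rows downward; lengths in m; the calibration is good to about 2 mm. The wrist camera is an equidistant fisheye: a pixel r from the principal point sees the ray r / f radians off the axis. A picture is of the moment at which its call begins: read the wrist's pose just before it. get_calibration takes no time and is no camera call; for the wrist camera it gives the pose at the moment of the call.
A pose or a line that the arm cannot do raises Unreachable and nothing moves.
- job_done(): hands the job in, once; it reports no verdict.
The state is a dict: "time_s": time; "q": joint angles; "joint_velocities": joint speeds; "joint_torque": joint torques, N m; "eef_pos": TCP position; "tcp_rot": TCP orientation; "ft_force": force on the tool from outside, world axes, zero at the start; "torque": the same for the moment, N m; "opening": finger opening in m.
Only numpy, scipy, OpenCV 4.12 (cv2) and the standard library are available. Lean on these libraries where they do the work, as an engineer would, in place of code of your own. Each camera call takes 0.05 s, during which the arm holds its last target.

## Working session

There is one attempt and no reset: what is moved stays moved. The work goes in short steps, each a Python script; the robot and the scene stay as the last script left them, time stands still between calls to the robot, and variables do not carry over. Pictures are saved under pics/ and viewed, and the job is handed in when it is done.

```bash
ls; mkdir -p pics; python3 - <<'E'
from plant import *
import cv2,numpy as np
for n in ["scene","top","wrist"]:
    im,d=get_image(n); cv2.imwrite(f"pics/{n}0.png",im[:,:,::-1]); np.save(f"{n}0.npy",d)
    c=get_calibration(n); np.savez(f"cal_{n}0.npz",K=c["intrinsics"],T=c["world_from_camera"]); print(n,np.round(c["intrinsics"],1).tolist(),np.round(c["world_from_camera"],3).tolist())
s=observe(); print(s["time_s"],s["eef_pos"],s["tcp_rot"],s["opening"],s["ft_force"])
E
```

```text
pics
scene [[430.2, 0.0, 249.4], [0.0, 430.2, 190.2], [0.0, 0.0, 1.0]] [[-0.15, 0.809, -0.568, 1.109], [0.989, 0.125, -0.083, 0.082], [0.004, -0.574, -0.819, 1.04], [0.0, 0.0, 0.0, 1.0]]
top [[360.2, 0.0, 250.7], [0.0, 360.2, 192.2], [0.0, 0.0, 1.0]] [[-0.014, -0.998, 0.054, 0.409], [-1.0, 0.014, -0.007, -0.015], [0.007, -0.054, -0.998, 1.292], [0.0, 0.0, 0.0, 1.0]]
wrist [[297.3, 0.0, 259.4], [0.0, 297.3, 192.3], [0.0, 0.0, 1.0]] [[0.35, 0.891, 0.288, 0.146], [0.937, -0.333, -0.109, 0.613], [-0.001, 0.308, -0.951, 0.374], [0.0, 0.0, 0.0, 1.0]]
0.15 [0.21925903 0.58475544 0.23042448] [-1.66397074  1.56922288 -2.02276011] 0.08522102850077931 [-0.62183348 -1.15400382 -1.10997907]
```

View pics/scene0.png

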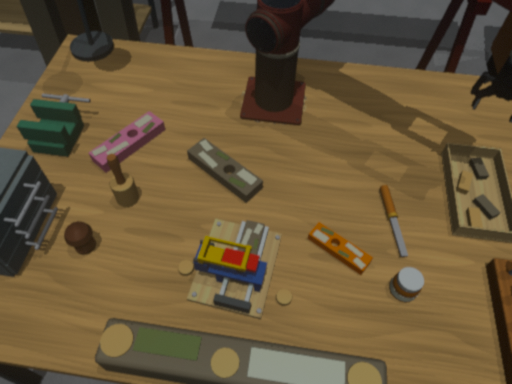

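View pics/top0.png

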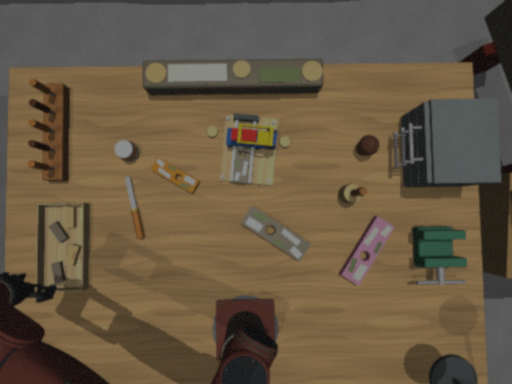

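View pics/wrist0.png

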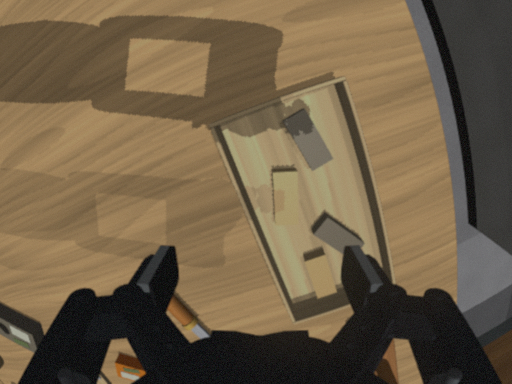

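The top view shows the jig at about (249,150). The possible samples are the grey bar in its channel (top 242,165 / scene 258,237), a larger grey bar (top 276,233 / scene 225,168), an orange one (top 175,176) and a pink one (top 367,250). The sample should be the grey bar in the channel, the smaller of the two greys. I'll confirm that in an enlarged crop.

```bash
python3 - <<'E'
import cv2,numpy as np
a=cv2.imread("pics/scene0.png")[205:325,175:310]; b=cv2.imread("pics/top0.png")[100:270,205:325]
a=cv2.resize(a,None,fx=3.4,fy=3.4,interpolation=2); b=cv2.resize(b,None,fx=2.8,fy=2.8,interpolation=2)
h=max(a.shape[0],b.shape[0]); o=np.zeros((h,a.shape[1]+b.shape[1],3),np.uint8); o[:a.shape[0],:a.shape[1]]=a;o[:b.shape[0],a.shape[1]:]=b
cv2.imwrite("pics/crop0.png",o);print(o.shape)
E
```

```text
(476, 795, 3)
```

View pics/crop0.png

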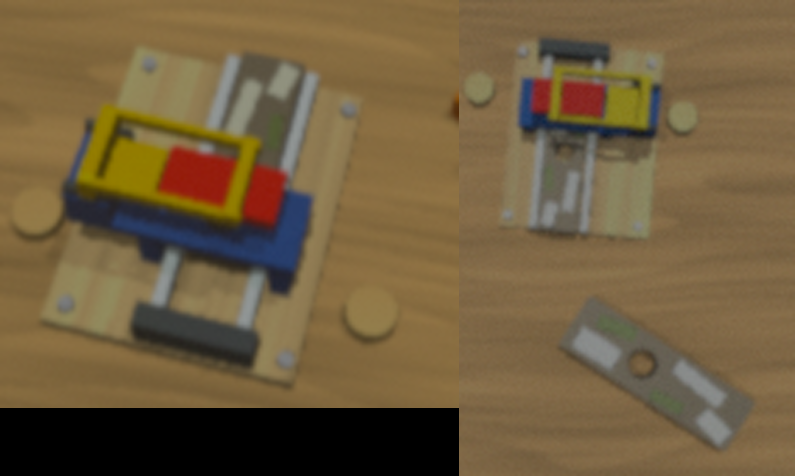

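The crop confirms it: the grey bar lies in the jig's channel, and the loose grey bar near (650,375) in the crop is clearly larger. I'll get a coarse jig position from the top view, then take a closer wrist view.

```bash
cat > h.py <<'E'
import numpy as np,cv2
def ray(c,uv,fish=False):
    K=np.array(c["intrinsics"]);T=np.array(c["world_from_camera"]);p=np.atleast_2d(np.array(uv,float))
    x=(p-K[:2,2])/np.array([K[0,0],K[1,1]])
    if fish:
        r=np.linalg.norm(x,axis=1,keepdims=True)+1e-12
        d=np.hstack([x/r*np.sin(r),np.cos(r)])
    else: d=np.hstack([x,np.ones((len(x),1))])
    return T[:3,3],d@T[:3,:3].T
def onplane(c,uv,z,fish=False):
    o,d=ray(c,uv,fish); return o+d*((z-o[2])/d[:,2])[:,None]
E
python3 - <<'E'
from plant import *
from h import *
c=get_calibration("top")
b=np.array([[522,42],[661,54],[648,237],[502,226]],float);b=(b-[459,0])/2.8+[205,100]
P=onplane(c,b,0.012);print(P.round(3)); 
for i in range(4): print(np.linalg.norm(P[i]-P[(i+1)%4]))
print(onplane(c,np.array([[479,88],[683,116]])/2.8+[205-459/2.8,100],0.016).round(3))
print(inverse_kinematics([0.5,-0.02,0.3],[np.pi,np.pi/2,0]),inverse_kinematics([0.5,-0.02,0.3],[0,np.pi/2,0]))
from scipy.spatial.transform import Rotation as R
s=observe();print(R.from_euler('xyz',s["tcp_rot"]).as_matrix().round(2))
E
```

```text
[[ 0.758  0.054  0.012]
 [ 0.74  -0.124  0.012]
 [ 0.505 -0.103  0.012]
 [ 0.521  0.082  0.012]]
0.17932211301444206
0.23652566002862974
0.18629410642420652
0.23852096539691583
[[ 0.698  0.11   0.016]
 [ 0.659 -0.15   0.016]]
[-0.19770626 -0.12000413  1.75207335  0.          1.50952344  1.37309007] [-0.19770626 -0.12000413  1.75207335  0.          1.50952344 -1.76850258]
[[-0.    0.35  0.94]
 [-0.    0.94 -0.35]
 [-1.   -0.   -0.  ]]
```

```bash
python3 - <<'E'
from plant import *
from h import *
gripper_to(0.0)
movep([0.70,-0.02,0.30],[0,np.pi/2,-0.1]); hold(0.3)
c=get_calibration("wrist"); s=observe()
im,d=get_image("wrist"); cv2.imwrite("pics/wrist1.png",im[:,:,::-1]); np.save("wrist1.npy",d)
np.savez("cal_wrist1.npz",intrinsics=c["intrinsics"],world_from_camera=c["world_from_camera"])
cv2.imwrite("pics/wrist1b.png",cv2.resize(im[:300,100:420,::-1],None,fx=2,fy=2,interpolation=2)[:600])
print(s["time_s"],s["eef_pos"],s["tcp_rot"],s["opening"],np.array(c["world_from_camera"]).round(3).tolist())
E
```

```text
3.95 [ 0.69999568 -0.01956199  0.29998948] [-2.3398835   1.57077101 -2.43926789] -9.622857462809985e-05 [[0.098, 0.947, 0.307, 0.622], [0.995, -0.094, -0.03, -0.011], [0.001, 0.308, -0.951, 0.443], [0.0, 0.0, 0.0, 1.0]]
```

View pics/wrist1b.png

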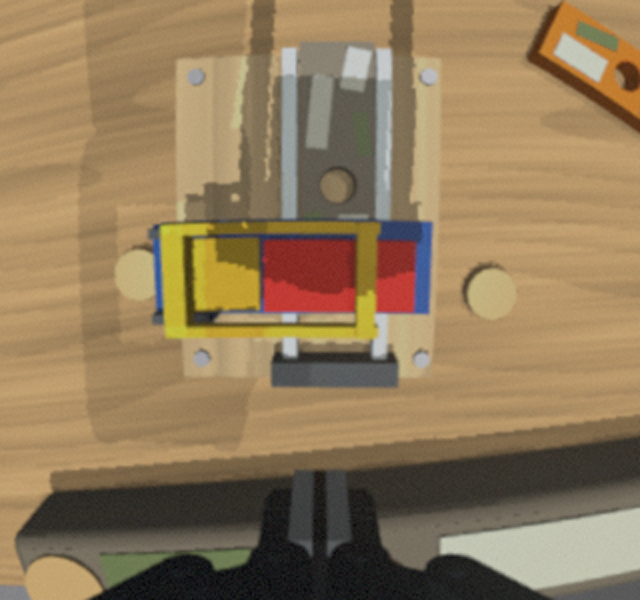

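The wrist view shows the jig with the sample's hole at crop (337,185), the red bar right end at x≈416, the lip edge at x≈262, the crossbar at x≈357–377, and base rear corners at (176,58) and (441,57). I'll turn these into points.

```bash
python3 - <<'E'
from h import *
c=dict(np.load("cal_wrist1.npz")); im=cv2.imread("pics/wrist1.png"); hsv=cv2.cvtColor(im,cv2.COLOR_BGR2HSV)
W=lambda p,z:onplane(c,np.array(p)/2+[100,0],z,True)
base=W([[176,58],[441,57],[436,376],[184,376]],.012); print("base",base.round(4).tolist())
print("sides",[round(float(np.linalg.norm(base[i]-base[(i+1)%4])),4) for i in range(4)])
ang=[np.arctan2(*(b-a)[[1,0]]) for a,b in [(base[0],base[3]),(base[1],base[2])]]+[np.arctan2(-(b-a)[0],(b-a)[1]) for a,b in [(base[0],base[1]),(base[3],base[2])]]
print("yaw",np.round(ang,4))
yaw=np.mean(ang);Rm=np.array([[np.cos(yaw),-np.sin(yaw)],[np.sin(yaw),np.cos(yaw)]])
O=base.mean(0)[:2]-Rm@np.array([-.03,-.02]); print("origin",O,yaw)
J=lambda p,z:((W(p,z)[:,:2]-O)@Rm*1000).round(1).tolist()
roi=np.zeros(im.shape[:2],np.uint8);roi[90:180,170:330]=1
red=(((hsv[...,0]<8)|(hsv[...,0]>172))&(hsv[...,1]>170)&(hsv[...,2]>60)&(roi>0)).astype(np.uint8)
cs,_=cv2.findContours(red,0,2)
for k in cs:
    if cv2.contourArea(k)>50:
        r=cv2.boundingRect(k);print("red",r); u,v,w,h=r
        print(J([[2*(u-100),2*v],[2*(u+w-100),2*v],[2*(u+w-100),2*(v+h)],[2*(u-100),2*(v+h)]],.116))
print("hole",J([[337,185]],.040),"tail top",J([[300,43],[375,43]],.040),"rails out",J([[282,48],[391,48],[296,48],[377,48]],.032))
print("stop top",J([[272,353],[397,353],[397,386],[272,386]],.04))
print("crossbar rear/front",J([[357,280],[378,280]],.134),"lip edge",J([[262,275]],.106),"lip x",J([[230,237],[230,313]],.106))
print("plugs",W([[137,275],[491,293]],.016).round(3).tolist())
d=np.load("wrist1.npy")
for n,p in dict(red=(310,280),redR=(398,280),hole=(337,210),cross=(367,280),lip=(230,280)).items(): print(n,d[p[1]//2,100+p[0]//2])
E
```

```text
base [[0.5044, -0.1032, 0.012], [0.5236, 0.0868, 0.012], [0.7633, 0.0655, 0.012], [0.7442, -0.1278, 0.012]]
sides [0.191, 0.2406, 0.1942, 0.241]
yaw [-0.1021 -0.0889 -0.1007 -0.0987]
origin [ 0.66568901 -0.00268089] -0.09758438454513009
red (288, 121, 19, 34)
[[-18.5, 18.6], [-18.9, 39.7], [19.5, 40.8], [19.7, 19.3]]
red (232, 120, 46, 35)
[[-19.6, -42.8], [-19.5, 7.6], [19.8, 8.0], [19.7, -43.5]]
hole [[-51.4, -0.6]] tail top [[-150.2, -25.1], [-150.8, 24.8]] rails out [[-148.9, -37.6], [-149.7, 36.5], [-148.7, -28.1], [-149.3, 26.9]]
stop top [[64.9, -45.7], [64.9, 42.4], [89.4, 43.3], [89.3, -46.3]]
crossbar rear/front [[0.3, 7.2], [0.2, 18.2]] lip edge [[1.2, -45.2]] lip x [[-21.0, -63.1], [23.1, -64.4]]
plugs [[0.662, -0.151, 0.016], [0.701, 0.11, 0.016]]
red 0.32477066
redR 0.3235029
hole 0.38586292
cross 0.30648887
lip 0.33536252
```

The sizes all agree: base 191×241 mm, red bar ±42 × ±20 mm, tail at jig x −150 and hole at −51, keeper at about 8 mm. Next I'll push the sample.

```bash
cat >> h.py <<'E'
O=np.array([0.66569,-0.00268]);YAW=-0.0985
Rm=np.array([[np.cos(YAW),-np.sin(YAW)],[np.sin(YAW),np.cos(YAW)]])
def jw(x,y,z): return [*(O+Rm@np.array([x,y])),z]
def wj(p): return np.r_[Rm.T@(np.array(p[:2])-O),p[2]]
ORI=[0,np.pi/2,YAW]
E
python3 - <<'E'
from plant import *
from h import *
movep(jw(-.185,0,.20),ORI)
move_l(jw(-.185,0,.022),feed=.12); hold(.2)
s=observe();print(s["time_s"],wj(s["eef_pos"]).round(4),s["ft_force"].round(2))
f=move_l(jw(-.095,0,.022),feed=.04,max_force=12)
s=observe();print(f,s["time_s"],wj(s["eef_pos"]).round(4),s["ft_force"].round(2))
E
```

```text
6.7917 [-0.1846 -0.      0.0225] [-0.16 -0.69 -0.5 ]
True 8.45 [-1.119e-01  1.000e-04  2.120e-02] [0.02 0.54 0.55]
```

```bash
python3 - <<'E'
from plant import *
from h import *
f=move_l(jw(-.100,0,.022),feed=.03,max_force=12)
s=observe();print(f,s["time_s"],wj(s["eef_pos"]).round(4),s["ft_force"].round(2))
hold(.3)
s=observe();print(wj(s["eef_pos"]).round(4),s["ft_force"].round(2))
move_l(jw(-.130,0,.022),feed=.1)
move_l(jw(-.130,0,.20),feed=.2)
movep(jw(.02,-.02,.30),ORI); hold(.3)
c=get_calibration("wrist");im,d=get_image("wrist"); cv2.imwrite("pics/wrist2.png",im[:,:,::-1])
np.savez("cal_wrist2.npz",**c)
cv2.imwrite("pics/wrist2b.png",cv2.resize(im[:300,100:420,::-1],None,fx=2,fy=2,interpolation=2)[:600]);print(observe()["time_s"])
E
```

```text
True 8.7 [-0.1119  0.0002  0.0201] [ 0.96 -0.3   0.28]
[-0.1126  0.0002  0.0197] [-0.49  0.45 -0.68]
11.4667
```

View pics/wrist2b.png

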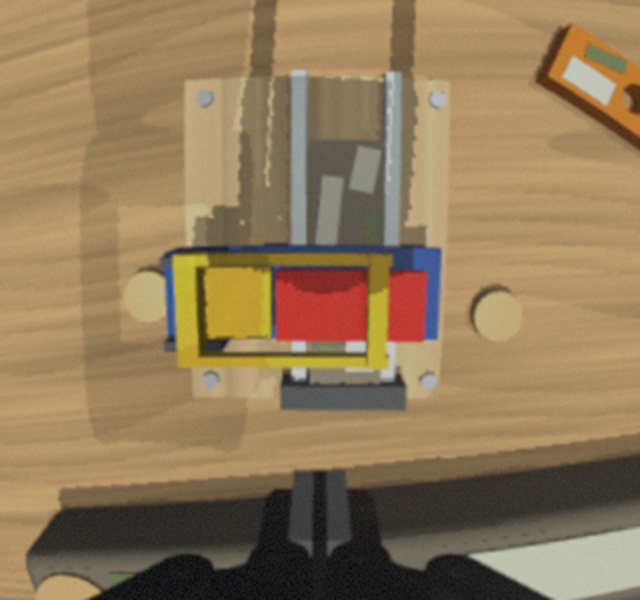

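The sample's tail edge is now at crop (345,140), and its front (paint flake at about 350,352) reaches the stop at row ~375. I'll check the tail coordinate, then press at keeper-window y ≈ −18 mm.

```bash
python3 - <<'E'
from plant import *
from h import *
c=dict(np.load("cal_wrist2.npz"))
W=lambda p,z:[ (wj(q)*1000).round(1).tolist() for q in onplane(c,np.array(p)/2+[100,0],z,True)]
print("tail",W([[315,139],[375,140]],.04),"cross",W([[367,300],[388,300]],.134),"lip",W([[272,300]],.106),"red",W([[426,270],[426,341]],.116))
p=[.0,-.018]
movep(jw(*p,.18),ORI)
move_l(jw(*p,.125),feed=.12); hold(.15); f0=observe()["ft_force"]
f=move_l(jw(*p,.0955),feed=.04,max_force=25); hold(.2)
s=observe();print(f,s["time_s"],(wj(s["eef_pos"])*1000).round(1),(s["ft_force"]-f0).round(2))
E
```

```text
tail [[-99.5, -21.7, 40.0], [-99.4, 18.1, 40.0]] cross [[-5.9, 6.3, 134.0], [-6.0, 17.4, 134.0]] lip [[-1.0, -45.9, 106.0]] red [[-20.3, 40.5, 116.0], [20.5, 42.2, 116.0]]
False 13.8667 [  0.7 -18.   96.5] [-1.89  0.64  7.43]
```

The tail is at −99.5 mm, so the sample is home. The bar is about 19.5 mm down, so the pin is in the hole. I'll draw the keeper across while still pressing.

```bash
python3 - <<'E'
from plant import *
from h import *
move_l(jw(0,-.018,.0945),feed=.03); hold(.15)
f0=observe()["ft_force"]
f=move_l(jw(0,.030,.0945),feed=.03,max_force=12)
s=observe();print(f,s["time_s"],(wj(s["eef_pos"])*1000).round(1),(s["ft_force"]-f0).round(2),f0.round(2))
E
```

```text
True 15.4917 [ 1.7 19.5 96.6] [-0.02 -1.6  -1.92] [-1.66  0.12  7.61]
```

```bash
python3 - <<'E'
from plant import *
from h import *
f=move_l(jw(0,.030,.0945),feed=.02,max_force=16)
s=observe();print(f,s["time_s"],(wj(s["eef_pos"])*1000).round(1),s["ft_force"].round(2))
c=get_calibration("wrist");im,d=get_image("wrist"); cv2.imwrite("pics/wrist3.png",im[:,:,::-1])
im,d=get_image("scene"); cv2.imwrite("pics/scene3.png",cv2.resize(im[190:330,160:320,::-1],None,fx=4,fy=4,interpolation=2))
E
```

```text
True 15.8167 [ 1.8 19.3 96.8] [-0.36 -1.84  4.99]
```

View pics/wrist3.png

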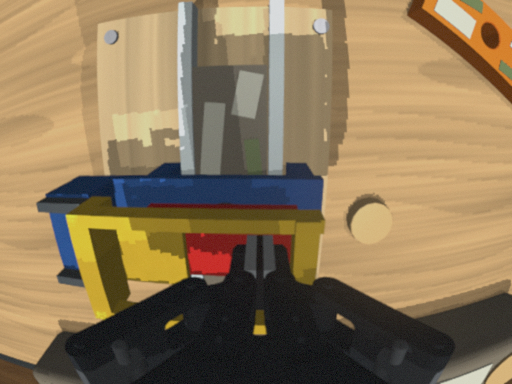

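View pics/scene3.png

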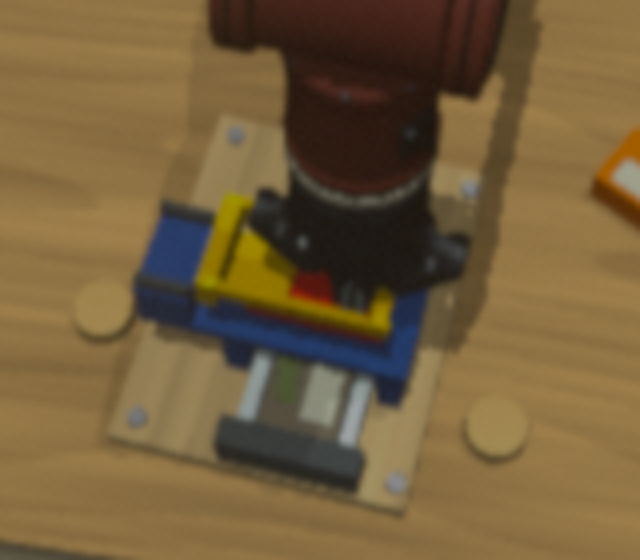

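The wrist picture shows the keeper moved right, with its crossbar spanning about u 296–322 at v≈225. The lip edge is at (187,250), over the red bar. I'll compute the keeper value.

```bash
python3 - <<'E'
from plant import *
from h import *
c=get_calibration("wrist")
for n,p,z in [("bar front top",(323,222),.134),("bar rear top",(296,235),.134),("lip edge",(187,250),.106),("lip far",(190,273),.106),("red right rear?",(292,250),.0965)]:
    print(n,(wj(onplane(c,p,z,True)[0])*1000).round(1))
E
```

```text
bar front top [-30.1  45.2 134. ]
bar rear top [-24.5  34.8 134. ]
lip edge [ -1.1 -18.1 106. ]
lip far [ 13.5 -18.  106. ]
red right rear? [ 3.4 37.8 96.5]
```

The keeper reads about 35–36 mm by both the crossbar and the lip, so it is at its stop. I'll back off 4 mm, lift and look.

```bash
python3 - <<'E'
from plant import *
from h import *
move_l(jw(0,.015,.0965),feed=.04)
move_l(jw(0,.015,.18),feed=.08)
movep(jw(.02,-.02,.30),ORI); hold(.3)
c=get_calibration("wrist");im,d=get_image("wrist")
np.savez("cal_wrist4.npz",**c);np.save("wrist4.npy",d)
cv2.imwrite("pics/wrist4b.png",cv2.resize(im[:300,100:420,::-1],None,fx=2,fy=2,interpolation=2)[:600]);print(observe()["time_s"])
E
```

```text
18.3083
```

View pics/wrist4b.png

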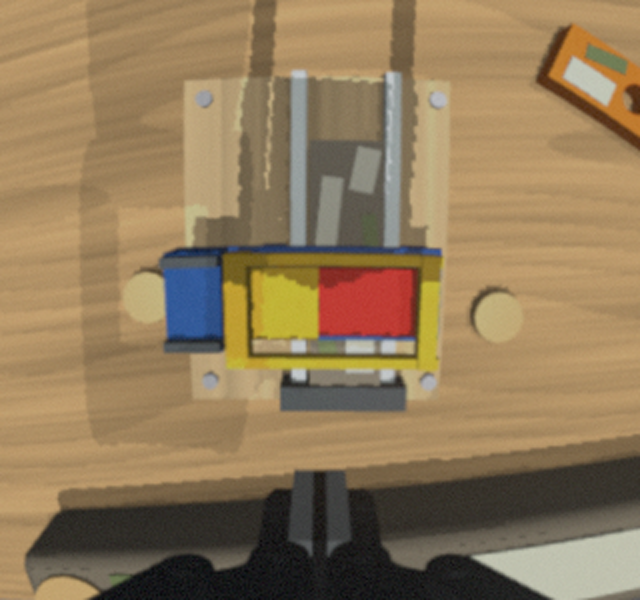

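The keeper is across, with its lip edge at crop x≈319 and its crossbar at about 416–440. The tail is still at row 140. I'll measure the red bar's height from depth, then hand in.

```bash
python3 - <<'E'
from plant import *
from h import *
c=dict(np.load("cal_wrist4.npz"));d=np.load("wrist4.npy")
def P(p):
    u,v=100+p[0]//2,p[1]//2; o,r=ray(c,(u,v),True); zc=r@np.array(c["world_from_camera"])[:3,2]
    return (wj((o+r[0]*np.median(d[v-2:v+3,u-2:u+3])/zc[0]))*1000).round(1)
print("red",P((365,300)),"lip",P((285,300)),"cross",P((428,300)),"stop/sample",P((345,200)))
W=lambda p,z:(wj(onplane(c,np.array(p)/2+[100,0],z,True)[0])*1000).round(1)
print("cross rear",W((416,300),.134),"lip edge",W((319,300),.106),"tail",W((345,140),.04))
job_done()
E
```

```text
red [ -0.7   7.3 101. ] lip [ -1.5 -38.8 106.4] cross [ -6.9  38.6 134.7] stop/sample [-58.5  -2.3  41. ]
cross rear [ -6.7  32.3 134. ] lip edge [ -1.4 -18.8 106. ] tail [-99.2  -1.8  40. ]
the job is handed in; nothing more can be done
```

The job is done and handed in at about 18 s of the 48 s allowed; no verdict was reported. I pushed the sample, the grey bar in the channel and the smaller of the two greys, home against the stop. Then I pressed the red bar about 19.5 mm down, drew the keeper across by its crossbar while still pressing, backed off and lifted clear.

**Last checks, before handing in:**
- **Sample:** its tail is at jig x −99.2 mm (−100 when home), so the hole is within about 1 mm of the plunger's axis along the channel.
- **Plunger:** with nothing touching it, the red bar's top is 101 mm high against 116 mm when up. That is about 15 mm down (about 16 mm is expected against the lip, over 14.5 mm required). The neighbouring heights read 0.4–1 mm high, which fits a true value nearer 16 mm.
- **Keeper:** the lip edge gives about 35 mm and the crossbar's rear top edge about 32 mm. They disagree by some 3 mm, but both are above 30 mm. While still pressing, both read 35–36 mm.
- **Bystanders:** both plugs look in place in the last wrist picture. I did not measure the mallet, chisel, finial or wax jar again; the arm passed over that area but did not work near them.

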